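# Set up the aiming screen and try the pull-out lamp switch

## Task

Get the bench test stand ready and try its lamp switch. The aiming screen lies face down on the desk: unfold its kickstand all the way, stand the screen up on it about where it lies, with its carry handle at the top, and let go. Then pull the round lamp knob out until it clicks, let go for a second to see that it stays out, and push it fully home again; leave the T-shaped pull beside it, and everything else on the desk, alone.

Things in the scene. Friction and masses are not known exactly. Their poses are not given: they have to be found in the camera images.
- screen: Aiming screen: aluminium plate 160 (x) by 140 (y) by 14 mm (z), about 0.5 kg. Origin: centre of its white face, which lies on the desk at the start; +z points out of its back (up at the start). Bottom edge at y +70, top edge at y -70 mm. Upright on its open kickstand it rests on its bottom edge's back corner (y 70, z 14) and the foot bar, leaning back 22 degrees (z axis 112 from vertical).
- screen_handle (a point): Middle of the screen's carry handle: a round steel bar 10 mm thick along the screen's x, 94 mm clear between its ends, at (0, -120, 24) mm in the screen's frame, with 50 mm of clear space between it and the plate's top edge. About 170 mm above the desk when the screen stands. Axes as the screen's.
- kickstand (a joint): Angle of the screen's kickstand (rad): 0 folded flat on the back, 0.873 (50 degrees) fully open at its stop. The hinge is stiff enough to stay where it is left (0.1 N m of friction). The weight of the standing screen presses it towards its open stop.
- kickstand_hinge (a point): Middle of the kickstand's hinge line, which runs along the screen's x, in the screen's frame at (0, -35, 26) mm. Axes turn with the kickstand: its y points along the legs to the foot bar.
- kickstand_foot (a point): Middle of the kickstand's foot bar: a round steel bar 10 mm thick along the screen's x, 84 mm clear between the two side legs, 100 mm from the hinge line. Folded, it lies at (0, 65, 26) mm in the screen's frame, with a 7 mm gap between it and the plate's back; opening swings it up and back towards the hinge.
- lamp_knob (a joint): Travel of the round lamp knob along its shaft (m): 0 fully home, 0.025 fully out at the detent. An over-centre mechanism snaps it to either end from its middle (about 12.5 mm): leaving either end takes about 6 to 8 N.
- lamp_knob_grip (a point): Middle of the round black lamp knob: a cap 42 mm in diameter, 27 mm long (this point +-13 mm along the shaft), on a 12 mm shaft. The point's z axis is the shaft's, pointing out of the sloping face, the way to pull: up and towards the box's front, 35 degrees from vertical. Its y axis is level and runs as the box's y. Knob home, the cap's underside is 18 mm off the face.
- lamp_switch: Grey wedge-shaped switch box with the round knob, 125 mm deep (x) by 108 mm wide (y), 30 mm high at its front (-x), 118 mm at its back; fixed on the test stand, in the left or the right bay. Origin: centre of its underside, 12 mm above the desk. The shaft leaves the middle of the sloping top.
- stand: Test stand, fixed: base 210 (x -100 to 110) by 260 (y) by 12 mm with two switch boxes side by side, centred at y +60 and -60 mm. Origin: between the boxes, on the desk. A grey lamp hood 110 by 250 by 75 mm on two posts hangs over it from x = 12 to 122 mm, underside 208 mm above the desk, so there is no room for a gripper straight above the knob.
- other_pull_grip (a point): Middle of the T-shaped pull on the other switch box, a black bar 70 mm long (level), 16 by 20 mm thick, otherwise mounted like the round knob. Not to be moved. It may stand anywhere from home to 25 mm out.
- mug: White mug, 82 mm across, 95 mm high, handle at its +y; origin under its middle. Bystander.
- spray_can: Blue spray can, 58 mm across, 170 mm high; origin under its middle. Bystander.
- flask: Black flask, 72 mm across, 210 mm high; origin under its middle. Bystander.
- tape_roll: Grey roll of tape lying flat, 104 mm across, 45 mm high; origin under its middle. Bystander.
- towel_roll: Upright paper towel roll, 100 mm across, 220 mm high; origin under its middle. Bystander.
- wrench: Steel wrench 190 mm long lying along its x on the desk. Bystander.
- foil_tray: Empty aluminium tray 180 by 200 by 50 mm; origin under its middle. Bystander.
- pastry_box: Closed cardboard box 180 by 200 by 70 mm; origin under its middle. Bystander.

How it is judged:
On the way, in this order (a step that is already met when the one before it is completed fails the run):
1. the kickstand is unfolded (value of joint kickstand above 0.7 rad), for 0.1 s.
2. the screen stands on its bottom edge and its open kickstand, released and at rest (angle between screen's own z axis and vertical between 1.8 and 2.1 rad and height (world z) of screen_handle above 0.14 m and value of joint kickstand above 0.7 rad and height (world z) of kickstand_foot below 0.015 m and contact force between the fingers and screen below 0.1 N and linear speed of screen below 0.02 m/s and angular speed of screen below 0.1 rad/s), for 0.3 s.
3. the lamp knob is out at its detent and let go, the screen still standing (value of joint lamp_knob above 0.022 m and contact force between the fingers and lamp_switch below 0.1 N and angle between screen's own z axis and vertical between 1.8 and 2.1 rad and height (world z) of screen_handle above 0.14 m and value of joint kickstand above 0.7 rad and height (world z) of kickstand_foot below 0.015 m and contact force between the fingers and screen below 0.1 N), for 0.3 s.
At the end, for the whole second after the job is handed in: The lamp knob is fully home (within 3 mm), the screen stands at rest on its bottom edge and its open kickstand (opened at least 0.70 rad, foot bar on the desk, handle on top, z axis 1.80 to 2.10 rad from vertical), untouched and within 250 mm of where it lay (all of step 2 and value of joint lamp_knob below 0.003 m and distance of screen from where it was at the start of the episode below 0.25 m).
It fails at once if the T-shaped pull is moved by more than 5 mm (distance of other_pull_grip from where it was at the start of the episode above 0.005 m).
It fails at once if another thing on the desk is pushed more than 40 mm (distance of any of mug, spray_can, flask, tape_roll, towel_roll, wrench, foil_tray, pastry_box from where it was at the start of the episode above 0.04 m).
It fails at once if the mug, can, flask or towel roll is knocked over (angle between any of mug, spray_can, flask, towel_roll's own z axis and vertical above 0.5 rad).
It also fails if it takes over 66 s, if anything falls off the work surface, if the arm or the gripper's body presses on something with over 40 N, if the wrist force passes 120 N, or if a joint passes its speed limit or range.

## Robot

A 6-joint arm with a two-finger parallel gripper is mounted at the origin on the work surface. World frame = base frame: x ahead of the robot, y to its left, z up, the work surface at z = 0. Lengths are in m, angles in rad, forces in N, time in s.
With the tool pointing down it reaches from about 0.325 to 1 m from the base axis. Payload 5.1 kg.
Tool frame: the origin (TCP) lies midway between the tips of the shut fingers; the grasp point (between the pads) lies 19 mm behind it; z points along the fingers, y is the direction in which the jaws open and shut (so a half turn about z gives the same grasp; the last joint's range is limited). The gripper opens to 85 mm and grips with 20 to 120 N. Pads are 22 mm wide; open, the fingers measure 114 mm over their backs; the gripper's body (76 mm by 85 mm) begins 54 mm behind the grasp point. The pads swing forward as they close: fully open they stand 13 mm farther back than shut.
Start: joints at [-1.257, 0.124, 1.65, -0, 1.367, -0.083], TCP at [0.251, -0.599, 0.231] pointing down, gripper open.
Joint ranges: [-2.61, 2.61], [-1.02, 2.33], [0.03, 2.71], [-1.35, 4.49], [0.32, 2.68], [-2.91, 2.91]. Speed limits (rad/s): [2.57, 2.57, 3.14, 3.14, 3.14, 3.14].

## Interface

Orientations are given as a rotation vector (axis times angle).
In Python, from cell import ctrl, imaging gives the robot as it stands.
- The arm moves only by the shell command python3 -m jog 'ROWS'. ROWS is JSON, a list of rows, each a list of 5 numbers: the closure in counts, from 0 (fully open) to 255 (shut), then the shift along the tool's x, y, z in units of 30 mm (1.0 is 30 mm), then the turn about the tool's z in units of 8 degrees (1.0 is 8 degrees). In form: [[hand, dx, dy, dz, spin], ...]. A call has exactly 5 rows; each row is the pose to reach, as a shift and turn from the pose commanded when the call began, along the tool's axes at that moment; what a row does not reach only later rows make up. A row lasts 1/10 s, in which the tool goes at most 50 mm and 8.59 degrees, less where a joint would pass 70% of its speed; a pose out of reach is approached as far as the arm can. A call with a gripper value outside its range is refused whole. The fingers move at their own pace and stop on an object; the grip force is fixed at half the most. Time passes only in rows, so rows that repeat a pose let the fingers close, or fill a call up. It gives the time, the measured TCP pose, the force and the opening at its end, in the units of the state.
- ctrl.read_state(): the state, without advancing time (a new reading comes with each control period).
- imaging.camera(name): name is "scene" or "top"; returns the picture (400x640x3 uint8, red, green, blue); there is no depth.
- imaging.camera_info(name): a dict with "fov_y" (degrees; the focal length in pixels is half the picture's height over the tangent of half this angle, whatever the lens; pixels are square), "cx", "cy" (the principal point, pixels), "world_from_camera" (4x4, takes a point from camera to world coordinates). Camera axes: x right, y down, z forward; pixel columns grow to the right and rows downward; lengths in m; the calibration is good to about 2 mm. A picture is of the moment at which its call begins. camera_info takes no time and is no camera call.
- ctrl.close_job(): hands the job in, once; it reports no verdict.
The state is a dict: "clock": time; "q": joint angles; "joint_velocities": joint speeds; "joint_efforts": joint torques, N m; "position": TCP position; "ee_rot": TCP orientation; "contact_force": force on the tool from outside, world axes, zero at the start; "torque": the same for the moment, N m; "opening": finger opening in m.
Only numpy, scipy, OpenCV 4.12 (cv2) and the standard library are available. Lean on these libraries where they do the work, as an engineer would, in place of code of your own. Each camera call takes 0.05 s, during which the arm holds its last target. There are 200 camera calls.

## Working session

There is one attempt and no reset: what is moved stays moved. The work goes in short steps, Python scripts to look and compute and a shell command to move; the robot and the scene stay as the last step left them, time stands still between calls to the robot, and variables do not carry over. Pictures are saved under pics/ and viewed, about 8 in all and at most 12, crops included, and the job is handed in when it is done.

```bash
ls; mkdir -p pics; python3 - <<'E'
from cell import ctrl, imaging
import cv2, numpy as np
print(ctrl.read_state())
for n in("scene","top"):
    im=imaging.camera(n); cv2.imwrite(f"pics/{n}0.png",im[...,::-1]); 
    i=imaging.camera_info(n); print(n,{k:(np.round(v,4).tolist()) for k,v in i.items()})
E
```

```text
pics
{'clock': 0.0, 'q': array([-1.25663141e+00,  1.24519674e-01,  1.65164173e+00,  6.09094094e-06,
        1.36750285e+00, -8.26202438e-02]), 'joint_velocities': array([ 0.00030262, -0.00156816,  0.00061738,  0.00058834, -0.00123911,
       -0.000311  ]), 'joint_efforts': array([ 1.85168945e-03, -4.23605883e+01, -3.65451837e+01,  7.06788271e-06,
        6.76075098e-03,  4.15673384e-06]), 'position': array([ 0.2509733 , -0.59894598,  0.23006266]), 'ee_rot': array([-3.07795155e+00, -6.18780505e-01,  3.66343074e-04]), 'contact_force': array([ 0.60486293, -0.273202  ,  0.06791057]), 'torque': array([-0.00413918, -0.01745455, -0.02549346]), 'opening': 0.08606619223793568}
scene {'fov_y': 44.4804, 'cx': 315.1181, 'cy': 201.0614, 'world_from_camera': [[0.9982, 0.0384, -0.0461, 0.6671], [0.0597, -0.7084, 0.7032, -1.1825], [-0.0056, -0.7047, -0.7095, 1.2617], [0.0, 0.0, 0.0, 1.0]]}
top {'fov_y': 44.9374, 'cx': 326.9564, 'cy': 204.1357, 'world_from_camera': [[-0.0336, -0.979, 0.2012, 0.201], [-0.9994, 0.0339, -0.0019, 0.0283], [-0.0049, -0.2012, -0.9795, 1.8403], [0.0, 0.0, 0.0, 1.0]]}
```

View pics/scene0.png

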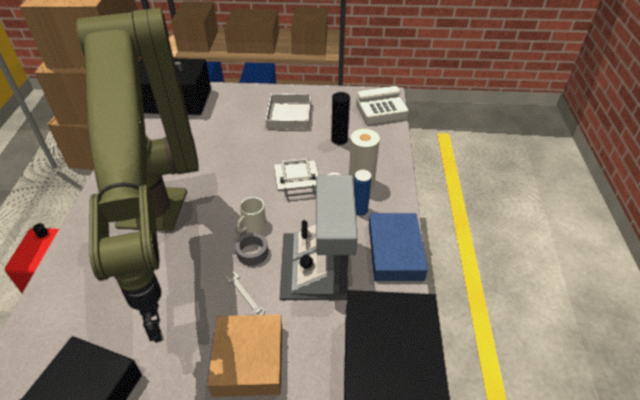

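View pics/top0.png

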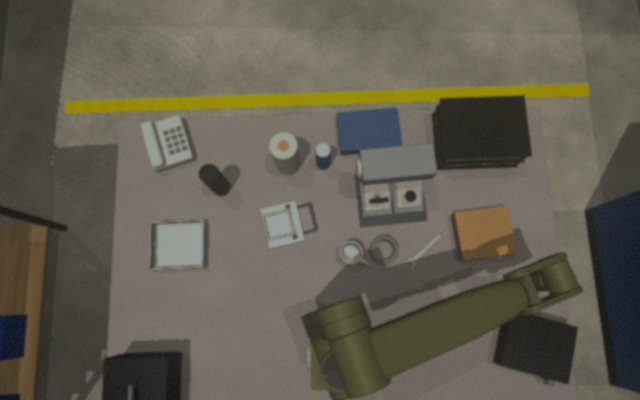

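The top view shows the screen at about (283,225) with its handle to the right at (312,218). The stand is at (392,190), with the round knob in the right bay at (410,196) and the T-pull at (378,199). Next I'll enlarge these areas.

```bash
python3 - <<'E'
import cv2, numpy as np
a=cv2.imread("pics/top0.png"); b=cv2.imread("pics/scene0.png")
r=lambda im,x,y,w,h,s:cv2.resize(im[y:y+h,x:x+w],None,fx=s,fy=s,interpolation=cv2.INTER_CUBIC)
c=np.vstack([np.hstack([r(a,250,190,80,60,5),r(a,350,150,80,60,5)]),np.hstack([r(b,265,150,80,60,5),r(b,275,215,80,60,5)])])
cv2.imwrite("pics/crop0.png",c)
E
```

```text
(no output)
```

View pics/crop0.png

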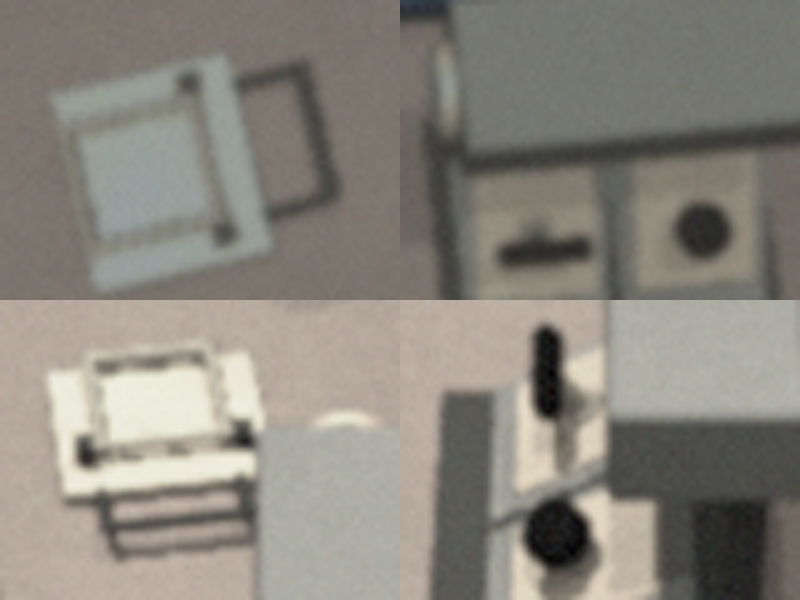

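```bash
cat > h.py <<'E'
import numpy as np
from scipy.optimize import least_squares
from scipy.spatial.transform import Rotation as R
from cell import imaging, ctrl
def cam(n):
    i=imaging.camera_info(n); f=200/np.tan(np.radians(i["fov_y"]/2)); return f,i["cx"],i["cy"],np.array(i["world_from_camera"])
C={n:cam(n) for n in("top","scene")}
def proj(n,p):
    f,cx,cy,T=C[n]; c=(np.atleast_2d(p)-T[:3,3])@T[:3,:3]; return np.c_[cx+f*c[:,0]/c[:,2],cy+f*c[:,1]/c[:,2]]
def tri(a,b):
    return least_squares(lambda p:np.r_[(proj("top",p)-a).ravel(),(proj("scene",p)-b).ravel()],[.7,0,.05])
E
python3 - <<'E'
from h import *
T=lambda x,y,ox,oy:((x+.5)/5-.5+ox,(y+.5)/5-.5+oy)
for nm,a,b in[("knob",T(302,230,350,150),T(155,233,275,215)),("T",T(145,250,350,150),T(147,72,275,215)),
 ("cornerA",T(52,95,250,190),T(248,52,265,150)),("cornerB",T(97,290,250,190),T(50,70,265,150)),("cornerC",T(272,247,250,190),T(65,197,265,150)),
 ("handle1",T(333,195,250,190),T(118,255,265,150)),("handle1b",T(333,195,250,190),T(105,230,265,150))]:
    s=tri(a,b); print(nm,s.x.round(4),"res px",s.fun.round(2))
# pose fit, top view
P=np.array([[-80,70,14],[80,70,14],[80,-70,14],[-80,-70,14]])/1e3
def q(x,P):  # screen frame, z up
    return R.from_rotvec([0,0,x[2]]).apply(P)+[x[0],x[1],0]
px=np.array([T(*c,250,190) for c in[(97,290),(52,95),(228,55),(272,247)]])
best=None
s=least_squares(lambda x:(proj("top",q(x,P))-px).ravel(),[.7,.1,0])
print("screen",s.x.round(4),s.fun.round(1))
H=np.array([[-52,-120,24],[52,-120,24],[0,65,26],[0,-35,26],[-80,-70,14],[80,-70,14],[-80,70,14],[80,70,14]])/1e3
W=q(s.x,H);print(W.round(3)); print(((proj("scene",W)-[265,150])*5+[0,300]).round(0).tolist()); print(((proj("top",W)-[250,190])*5).round(0).tolist())
E
```

```text
knob [ 0.5791 -0.2828  0.0976] res px [ 0.12  0.36  0.3  -0.09]
T [ 0.5657 -0.165   0.109 ] res px [ 0.12  0.35  0.3  -0.09]
cornerA [0.5684 0.2834 0.0116] res px [-0.03 -0.09 -0.1   0.03]
cornerB [0.416  0.2497 0.0149] res px [-0.04 -0.1  -0.11  0.03]
cornerC [0.4439 0.1164 0.0076] res px [ 0.08  0.24  0.24 -0.07]
handle1 [ 0.4859  0.0695 -0.0047] res px [-0.06 -0.18 -0.18  0.05]
handle1b [0.4796 0.0683 0.0226] res px [ 0.12  0.34  0.33 -0.1 ]
screen [0.5055 0.1989 0.2052] [-0.4  0.8 -0.2 -0.5 -0.  -1.   0.6  0.6]
[[0.479 0.071 0.024]
 [0.581 0.092 0.024]
 [0.492 0.263 0.026]
 [0.513 0.165 0.026]
 [0.441 0.114 0.014]
 [0.598 0.147 0.014]
 [0.413 0.251 0.014]
 [0.57  0.284 0.014]]
[[104.0, 524.0], [246.0, 509.0], [146.0, 350.0], [161.0, 436.0], [60.0, 490.0], [274.0, 468.0], [44.0, 368.0], [247.0, 347.0]]
[[328.0, 195.0], [297.0, 65.0], [75.0, 186.0], [204.0, 155.0], [273.0, 248.0], [226.0, 48.0], [93.0, 292.0], [49.0, 90.0]]
```

```bash
cat >> h.py <<'E'
def go(tgt,xdeg=None):
    s=ctrl.read_state(); Rt=R.from_rotvec(s["ee_rot"]); a=np.degrees(np.arctan2(*Rt.as_matrix()[[1,0],0]))
    d=Rt.inv().apply(np.array(tgt)-s["position"])/.03
    print("t",round(s["clock"],2),"pos",s["position"].round(4),"xang",a.round(2),"F",s["contact_force"].round(1),"open",round(s["opening"],4))
    print("  rows shift",d.round(2),"spin",None if xdeg is None else round((a-xdeg)/8,2))
E
python3 - <<'E'
from h import *
go([.492,.263,.28],11.8)
E
```

```text
t 0.1 pos [ 0.251  -0.599   0.2302] xang 22.74 F [ 0.2 -0.5 -0.4] open 0.0854
  rows shift [ 18.51 -23.4   -1.61] spin 1.37
```

```bash
python3 -m jog '[[0,0,0,-1.6,0],[120,1,-1.25,-1.6,0.7],[120,2,-2.5,-1.6,1.37],[120,3,-3.8,-1.6,1.37],[120,4,-5.05,-1.6,1.37]]'
python3 - <<'E'
from h import *
go([.492,.263,.28],11.8)
E
```

```text
clock: 0.6
position: [0.3033, -0.4114, 0.2787]
ee_rot: [-3.124, -0.321, 0.0]
contact_force: [0.9, 1.0, 0.4]
opening: 0.0452
t 0.6 pos [ 0.3033 -0.4114  0.2787] xang 11.73 F [0.9 1.  0.4] open 0.0452
  rows shift [ 1.073e+01 -2.073e+01 -2.000e-02] spin -0.01
```

```bash
python3 -m jog '[[120,0.75,-1.45,0,0],[120,1.5,-2.9,0,0],[120,2.25,-4.35,0,0],[120,3,-5.8,0,0],[120,3.75,-7.25,0,0]]'
python3 -m jog '[[120,0.75,-1.45,0,0],[120,1.5,-2.9,0,0],[120,2.25,-4.35,0,0],[120,3,-5.8,0,0],[120,3.75,-7.25,0,0]]'
python3 -m jog '[[120,0.75,-1.45,0,0],[120,1.5,-2.9,0,0],[120,2.25,-4.35,0,0],[120,3,-5.8,0,0],[120,3,-5.8,0,0]]'
python3 - <<'E'
from h import *
go([.492,.263,.07],11.8)
E
```

```text
clock: 1.1
position: [0.3689, -0.1756, 0.2789]
ee_rot: [-3.125, -0.321, -0.0]
contact_force: [1.0, 0.4, 0.2]
opening: 0.0448
clock: 1.6
position: [0.4346, 0.0605, 0.2791]
ee_rot: [3.125, 0.323, 0.001]
contact_force: [-0.3, -0.9, 1.4]
opening: 0.045
clock: 2.1
position: [0.4873, 0.2514, 0.2778]
ee_rot: [-3.123, -0.331, 0.004]
contact_force: [-0.0, -0.5, -0.1]
opening: 0.0452
t 2.1 pos [0.4873 0.2514 0.2778] xang 12.09 F [-0.  -0.5 -0.1] open 0.0452
  rows shift [ 0.25 -0.34  6.93] spin 0.04
```

```bash
python3 -m jog '[[120,0,0,1.6,0],[120,0,0,3.2,0],[120,0,0,4.8,0],[120,0,0,6.2,0],[120,0,0,6.2,0]]'
python3 - <<'E'
from h import *
import cv2
go([.492,.263,.017],11.8)
a=imaging.camera("top");b=imaging.camera("scene")
r=lambda im,x,y:cv2.resize(im[y:y+75,x:x+80,::-1],None,fx=5,fy=5,interpolation=cv2.INTER_CUBIC)
cv2.imwrite("pics/c1.png",np.hstack([r(a,245,180),r(b,260,130)]))
E
```

```text
clock: 2.6
position: [0.4819, 0.2444, 0.0859]
ee_rot: [3.121, 0.321, -0.022]
contact_force: [-0.0, -0.6, -0.6]
opening: 0.0453
t 2.6 pos [0.4819 0.2444 0.0859] xang 11.75 F [-0.  -0.6 -0.6] open 0.0453
  rows shift [ 0.49 -0.54  2.29] spin -0.01
```

View pics/c1.png

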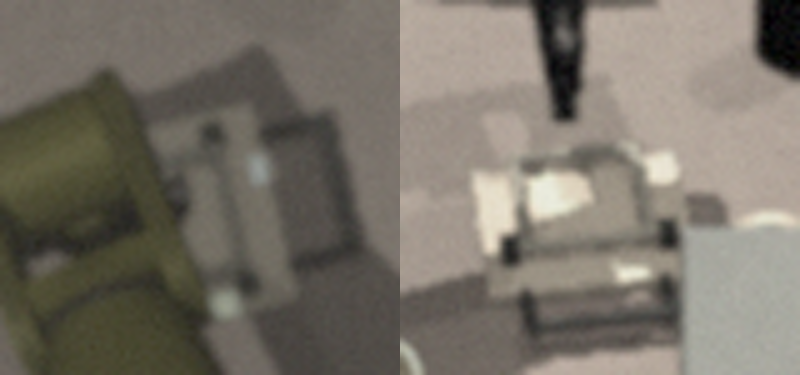

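The scene crop shows the fingertips at about (293,153), just above the foot bar at (295,161), as the model predicts. I'll correct the xy position and then descend.

```bash
python3 -m jog '[[120,0.3,-0.4,0.3,0],[120,0.4,-0.5,0.8,0],[120,0.4,-0.5,1.0,0],[120,0.4,-0.5,1.0,0],[120,0.4,-0.5,1.0,0]]'
python3 - <<'E'
from h import *
go([.492,.263,.017],11.8)
E
```

```text
clock: 3.2
position: [0.4961, 0.264, 0.0638]
ee_rot: [3.125, 0.322, 0.0]
contact_force: [0.0, 0.9, 0.5]
opening: 0.0452
t 3.2 pos [0.4961 0.264  0.0638] xang 11.77 F [0.  0.9 0.5] open 0.0452
  rows shift [-0.14  0.    1.56] spin -0.0
```

```bash
python3 -m jog '[[120,-0.1,0,0.8,0],[120,-0.1,0,1.5,0],[120,-0.1,0,1.5,0],[120,-0.1,0,1.5,0],[255,-0.1,0,1.5,0]]'
python3 -m jog '[[255,0,0,0,0],[255,0,0,0,0],[255,0,0,0,0],[255,0,0,0,0],[255,0,0,0,0]]'
python3 - <<'E'
from h import *
go([.492,.263,.018],11.8)
E
```

```text
clock: 3.7
position: [0.4943, 0.264, 0.02]
ee_rot: [-3.124, -0.322, -0.004]
contact_force: [0.0, -0.2, 0.1]
opening: 0.0322
clock: 4.2
position: [0.4942, 0.2637, 0.0199]
ee_rot: [3.125, 0.323, 0.003]
contact_force: [-0.7, -2.8, 6.0]
opening: 0.007
t 4.2 pos [0.4942 0.2637 0.0199] xang 11.8 F [-0.7 -2.8  6. ] open 0.007
  rows shift [-0.08  0.01  0.06] spin -0.0
```

```bash
python3 -m jog '[[255,0,0.01,-0.25,0],[255,0,0.05,-0.58,0],[255,0,0.12,-0.87,0],[255,0,0.2,-1.14,0],[255,0,0.2,-1.14,0]]'
python3 - <<'E'
from h import *
import cv2
go([.492,.263,.018],11.8)
b=imaging.camera("scene")
cv2.imwrite("pics/c2.png",cv2.resize(b[130:205,260:340,::-1],None,fx=5,fy=5,interpolation=cv2.INTER_CUBIC))
E
```

```text
clock: 4.7
position: [0.4953, 0.2579, 0.0541]
ee_rot: [-3.124, -0.322, -0.004]
contact_force: [0.9, 0.0, -3.5]
opening: 0.0071
t 4.7 pos [0.4953 0.2579 0.0541] xang 11.76 F [ 0.9  0.  -3.5] open 0.0071
  rows shift [-0.08 -0.19  1.2 ] spin -0.01
```

View pics/c2.png

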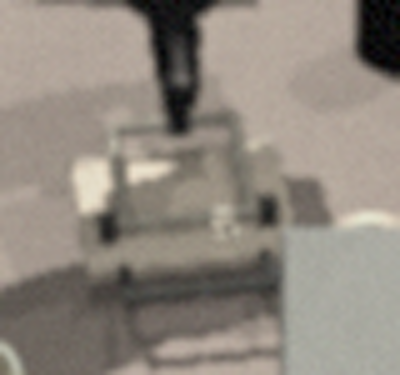

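The kickstand is rising with the fingers: the bar is now at crop (178,125), about 20° open. I'll carry on along the arc.

```bash
python3 -m jog '[[255,0,0.12,-0.27,0],[255,0,0.25,-0.53,0],[255,0,0.4,-0.77,0],[255,0,0.58,-1.0,0],[255,0,0.72,-1.15,0]]'
python3 -m jog '[[255,0,0.14,-0.15,0],[255,0,0.25,-0.24,0],[255,0,0.42,-0.38,0],[255,0,0.42,-0.38,0],[255,0,0.42,-0.38,0]]'
python3 - <<'E'
from h import *
go([.492,.263,.018],11.8)
E
```

```text
clock: 5.25
position: [0.4993, 0.2362, 0.0881]
ee_rot: [-3.125, -0.322, -0.002]
contact_force: [-1.1, 0.6, -5.0]
opening: 0.0073
clock: 5.75
position: [0.5013, 0.2241, 0.0984]
ee_rot: [-3.125, -0.322, 0.0]
contact_force: [-0.8, 1.1, -3.5]
opening: 0.0072
t 5.75 pos [0.5013 0.2241 0.0984] xang 11.75 F [-0.8  1.1 -3.5] open 0.0072
  rows shift [-0.04 -1.33  2.68] spin -0.01
```

```bash
python3 -m jog '[[255,0,0.1,-0.08,0],[255,0,0.15,-0.12,0],[255,0,0.15,-0.12,0],[255,0,0.15,-0.12,0],[255,0,0.15,-0.12,0]]'
python3 -m jog '[[180,0,0,0,0],[130,0,0,0,0],[130,0,0,0,0],[130,0,0,-1.0,0],[130,0,0,-2.4,0]]'
python3 -m jog '[[130,0,0.5,-1.2,0],[130,0,2,-1.3,0],[130,0,3.6,-1.3,0],[130,0,5.0,-1.3,0],[130,0,5.0,-1.3,0]]'
python3 - <<'E'
from h import *
import cv2
go([.530,.0815,.07],11.8)
a=imaging.camera("top");b=imaging.camera("scene")
r=lambda im,x,y:cv2.resize(im[y:y+75,x:x+80,::-1],None,fx=5,fy=5,interpolation=cv2.INTER_CUBIC)
cv2.imwrite("pics/c3.png",np.hstack([r(a,245,180),r(b,260,130)]))
E
```

```text
clock: 6.25
position: [0.5022, 0.2199, 0.102]
ee_rot: [-3.125, -0.322, 0.0]
contact_force: [0.2, 0.2, -4.6]
opening: 0.0069
clock: 6.75
position: [0.5005, 0.2192, 0.1721]
ee_rot: [3.124, 0.322, -0.009]
contact_force: [0.1, 0.2, -0.4]
opening: 0.0416
clock: 7.25
position: [0.5339, 0.0691, 0.2139]
ee_rot: [3.124, 0.314, 0.002]
contact_force: [-0.2, 0.9, -0.9]
opening: 0.0416
t 7.25 pos [0.5339 0.0691 0.2139] xang 11.46 F [-0.2  0.9 -0.9] open 0.0416
  rows shift [-0.05 -0.44  4.79] spin -0.04
```

View pics/c3.png

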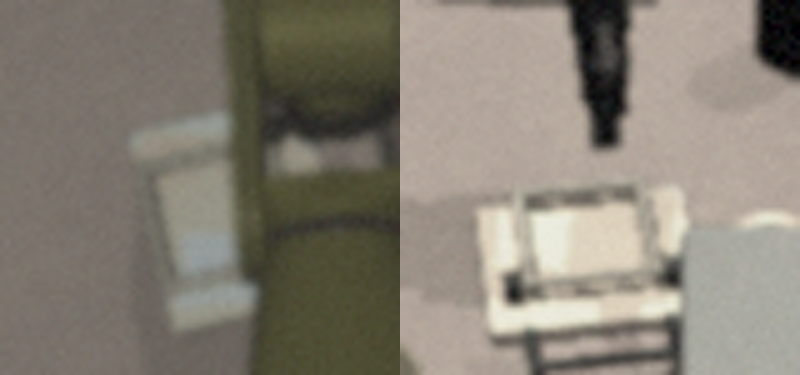

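The kickstand is still folded. The foot-to-hinge spacing is the same 90 px as before, and the plate has shifted about 20 mm towards −y. The full-force grip locked the bar, so I lifted the whole screen and it settled back flat. I'll refit its pose and retry with a light grip.

```bash
python3 - <<'E'
from h import *
T=lambda x,y,ox,oy:((x+.5)/5-.5+ox,(y+.5)/5-.5+oy)
def q(x,P): return R.from_rotvec([0,0,x[2]]).apply(P)+[x[0],x[1],0]
P=np.array([[-80,70,14],[80,70,14]])/1e3
Q=np.array([[-80,70,14],[80,70,14],[-80,-70,14]])/1e3
pt=np.array([T(175,330,245,180),T(130,130,245,180)]); ps=np.array([T(78,205,260,130),T(283,188,260,130),T(93,335,260,130)])
s=least_squares(lambda x:np.r_[(proj("top",q(x,P))-pt).ravel(),(proj("scene",q(x,Q))-ps).ravel()],[.51,.18,.2])
print(s.x.round(4),s.fun.round(1))
b=q(s.x,np.array([[0,65,26],[0,-120,24]])/1e3); print(b.round(4))
go([*b[0][:2],.07],np.degrees(s.x[2]))
E
```

```text
[0.5148 0.1564 0.2025] [ 0.1 -0.1  0.2 -0.3 -0.3  0.2 -0.  -0.5 -0.  -0.4]
[[0.5017 0.2201 0.026 ]
 [0.5389 0.0389 0.024 ]]
t 7.35 pos [0.5331 0.0724 0.2134] xang 11.66 F [ 0.9 -0.3 -0.6] open 0.0419
  rows shift [-0.03 -5.03  4.78] spin 0.01
```

```bash
python3 -m jog '[[130,0,-1.6,0,0],[130,0,-3.2,0,0],[130,0,-4.8,0.3,0],[130,0,-5.0,1.8,0],[130,0,-5.0,3.4,0]]'
python3 -m jog '[[130,0,0,1.3,0],[130,0,0,1.3,0],[130,0,0,1.3,0],[130,0,0,1.3,0],[130,0,0,1.3,0]]'
python3 - <<'E'
from h import *
go([.5017,.2201,.017],11.6)
E
```

```text
clock: 7.85
position: [0.5028, 0.224, 0.1124]
ee_rot: [-3.122, -0.331, -0.009]
contact_force: [-0.5, -0.1, -1.0]
opening: 0.0419
clock: 8.35
position: [0.5044, 0.2207, 0.0753]
ee_rot: [-3.124, -0.322, -0.008]
contact_force: [0.4, -0.3, 0.3]
opening: 0.0415
t 8.35 pos [0.5044 0.2207 0.0753] xang 11.78 F [ 0.4 -0.3  0.3] open 0.0415
  rows shift [-0.1   0.    1.94] spin 0.02
```

```bash
python3 -m jog '[[130,0,0,0.7,0],[130,0,0,1.4,0],[130,0,0,1.9,0],[130,0,0,1.9,0],[130,0,0,1.9,0]]'
for i in 1; do python3 -m jog '[[218,0,0,0,0],[218,0,0,0,0],[218,0,0,0,0],[218,0,0,0,0],[218,0,0,0,0]]'
python3 -m jog '[[224,0,0,0,0],[224,0,0,0,0],[224,0,0,0,0],[228,0,0,0,0],[228,0,0,0,0]]'; done
```

```text
clock: 8.85
position: [0.5029, 0.22, 0.0158]
ee_rot: [-3.125, -0.322, -0.002]
contact_force: [-0.9, 1.1, -0.1]
opening: 0.042
clock: 9.35
position: [0.5024, 0.2199, 0.0153]
ee_rot: [-3.125, -0.322, -0.001]
contact_force: [0.4, 0.3, 0.2]
opening: 0.0124
clock: 9.85
position: [0.5024, 0.2202, 0.0153]
ee_rot: [-3.124, -0.322, -0.001]
contact_force: [-0.4, 2.1, 2.8]
opening: 0.0094
```

```bash
python3 -m jog '[[228,0,0.01,-0.25,0],[228,0,0.03,-0.42,0],[228,0,0.05,-0.58,0],[228,0,0.05,-0.58,0],[228,0,0.05,-0.58,0]]'
python3 -m jog '[[228,0,0.04,-0.19,0],[228,0,0.1,-0.38,0],[228,0,0.15,-0.56,0],[228,0,0.15,-0.56,0],[228,0,0.15,-0.56,0]]'
python3 - <<'E'
from h import *
import cv2
b=imaging.camera("scene")
cv2.imwrite("pics/c4.png",cv2.resize(b[130:205,260:340,::-1],None,fx=5,fy=5,interpolation=cv2.INTER_CUBIC))
E
```

```text
clock: 10.35
position: [0.5028, 0.218, 0.0328]
ee_rot: [3.125, 0.322, 0.001]
contact_force: [-0.3, -1.8, -0.3]
opening: 0.0094
clock: 10.85
position: [0.5041, 0.214, 0.0499]
ee_rot: [-3.125, -0.322, -0.002]
contact_force: [-0.1, -0.3, 0.5]
opening: 0.0094
```

View pics/c4.png

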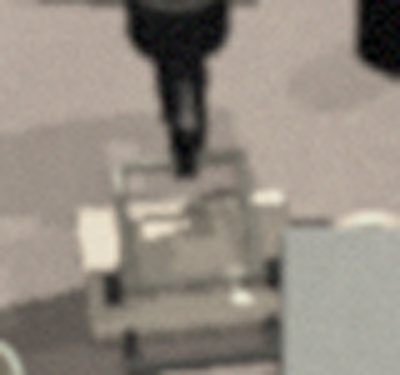

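The light grip works: bar-to-hinge spacing is now 127 px (it was 90) and the plate corner has stayed at (78,207). Continuing along the arc.

```bash
python3 -m jog '[[228,0,0.12,-0.27,0],[228,0,0.25,-0.53,0],[228,0,0.4,-0.77,0],[228,0,0.58,-1.0,0],[228,0,0.58,-1.0,0]]'
python3 -m jog '[[228,0,0.14,-0.15,0],[228,0,0.28,-0.28,0],[228,0,0.41,-0.39,0],[228,0,0.56,-0.52,0],[228,0,0.56,-0.52,0]]'
python3 -m jog '[[200,0,0,0,0],[130,0,0,0,0],[130,0,0,0,0],[130,0,0,-0.5,0],[130,0,0,-1.5,0]]'
python3 -m jog '[[130,0,0,-1.5,0],[130,0,0,-2.5,0],[130,0,1.2,-2.5,0],[130,0,2.5,-2.5,0],[130,0,4,-2.5,0]]'
python3 - <<'E'
from h import *
import cv2
a=imaging.camera("top");b=imaging.camera("scene")
r=lambda im,x,y:cv2.resize(im[y:y+75,x:x+80,::-1],None,fx=5,fy=5,interpolation=cv2.INTER_CUBIC)
cv2.imwrite("pics/c5.png",np.hstack([r(a,245,180),r(b,260,130)]))
go([.5389,.0389,.1],11.6)
E
```

```text
clock: 11.4
position: [0.5081, 0.1964, 0.0809]
ee_rot: [-3.125, -0.321, -0.004]
contact_force: [0.3, 0.5, 1.2]
opening: 0.0091
clock: 11.9
position: [0.5109, 0.1798, 0.0955]
ee_rot: [3.124, 0.322, 0.001]
contact_force: [-0.7, -0.0, 0.9]
opening: 0.0096
clock: 12.4
position: [0.5086, 0.1801, 0.1383]
ee_rot: [3.124, 0.322, -0.009]
contact_force: [1.2, 0.3, -0.4]
opening: 0.0417
clock: 12.9
position: [0.5355, 0.0625, 0.2169]
ee_rot: [3.125, 0.326, 0.004]
contact_force: [0.1, -0.4, -0.7]
opening: 0.0418
t 13.0 pos [0.536  0.0592 0.2164] xang 11.49 F [-0.1  0.6 -0.2] open 0.0419
  rows shift [-0.05  0.67  3.88] spin -0.01
```

View pics/c5.png

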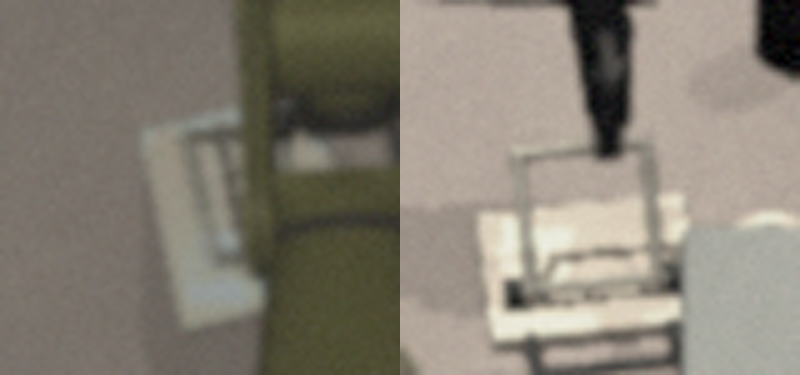

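The kickstand now stands open, with its foot bar at crop (515,155)–(650,145). I'll compute its angle and the new handle position.

```bash
python3 - <<'E'
from h import *
T=lambda x,y,ox,oy:((x+.5)/5-.5+ox,(y+.5)/5-.5+oy)
def q(x,P): return R.from_rotvec([0,0,x[2]]).apply(P)+[x[0],x[1],0]
P=np.array([[-80,70,14],[80,70,14]])/1e3
Q=np.array([[-80,70,14],[-80,-70,14]])/1e3
pt=np.array([T(185,328,245,180),T(143,130,245,180)]); ps=np.array([T(80,212,260,130),T(96,345,260,130)])
s=least_squares(lambda x:np.r_[(proj("top",q(x,P))-pt).ravel(),(proj("scene",q(x,Q))-ps).ravel()],[.51,.18,.2])
print(s.x.round(4),s.fun.round(1))
f=np.array([T(115,155,260,130),T(250,145,260,130)])
foot=lambda t:q(s.x,np.array([[-47,-35+100*np.cos(t),26+100*np.sin(t)],[47,-35+100*np.cos(t),26+100*np.sin(t)]])/1e3)
u=least_squares(lambda t:(proj("scene",foot(t[0]))-f).ravel(),[.7]);print("kick",u.x,u.fun.round(1), foot(u.x[0]).mean(0))
b=q(s.x,np.array([[0,-120,24]])/1e3)[0]; print(b.round(4)); go([*b[:2],.1],np.degrees(s.x[2]))
E
```

```text
[0.5166 0.1482 0.2088] [ 0.5 -0.2 -0.3 -0.7 -0.6  0.4 -0.3 -0.7]
kick [0.94035023] [ 1.   0.1 -0.3 -0.5] [0.51167419 0.17162763 0.10677646]
[0.5415 0.0308 0.024 ]
t 13.0 pos [0.536  0.0592 0.2164] xang 11.49 F [-0.1  0.6 -0.2] open 0.0419
  rows shift [-0.01  0.96  3.88] spin -0.06
```

```bash
python3 -m jog '[[130,0,0.5,0.5,0],[130,0,0.96,1.8,0],[130,0,0.96,3.2,0],[130,0,0.96,3.8,0],[130,0,0.96,3.8,0]]'
python3 - <<'E'
from h import *
for n,p,z in(("mug",(352,252),.09),("tape",(384,249),.04)):
    print(n,least_squares(lambda x:(proj("top",[x[0],x[1],z])-p).ravel(),[.5,0]).x)
go([.5415,.0308,.009],11.9)
E
```

```text
clock: 13.5
position: [0.5374, 0.0352, 0.096]
ee_rot: [-3.124, -0.324, 0.014]
contact_force: [-0.4, 0.0, 0.3]
opening: 0.0418
mug [ 0.38057099 -0.059873  ]
tape [ 0.39281133 -0.18205991]
t 13.5 pos [0.5374 0.0352 0.096 ] xang 11.83 F [-0.4  0.   0.3] open 0.0418
  rows shift [0.13 0.18 2.9 ] spin -0.01
```

```bash
python3 -m jog '[[130,0,0,1,0],[130,0,0.1,2,0],[130,0,0.1,2.8,0],[130,0,0.1,2.8,0],[130,0,0.1,2.8,0]]'
python3 -m jog '[[220,0,0,0,0],[231,0,0,0,0],[231,0,0,0,0],[231,0,0,0,0],[231,0,0,0,0]]'
python3 - <<'E'
from h import *
go([.5415,.0308,.009],11.9)
a=190.;b=10.
for t in range(0,118,8):
    r=np.radians(t); y=-a*np.cos(r)+b*np.sin(r)+190; z=a*np.sin(r)+b*np.cos(r)-10; print(t,round(-y/30,2),round(-z/30,2))
E
```

```text
clock: 14.0
position: [0.5422, 0.0322, 0.018]
ee_rot: [3.125, 0.324, 0.002]
contact_force: [1.2, -0.2, 0.2]
opening: 0.0416
clock: 14.5
position: [0.543, 0.0319, 0.0187]
ee_rot: [3.125, 0.322, 0.005]
contact_force: [0.1, 0.1, 4.8]
opening: 0.0087
t 14.5 pos [0.543  0.0319 0.0187] xang 11.77 F [0.1 0.1 4.8] open 0.0087
  rows shift [-0.06  0.03  0.32] spin -0.02
0 -0.0 -0.0
8 -0.11 -0.88
16 -0.34 -1.73
24 -0.68 -2.55
32 -1.14 -3.31
40 -1.7 -3.99
48 -2.34 -4.6
56 -3.07 -5.1
64 -3.86 -5.51
72 -4.69 -5.79
80 -5.56 -5.96
88 -6.45 -6.01
96 -7.33 -5.93
104 -8.19 -5.73
112 -9.01 -5.41
```

```bash
python3 -m jog '[[130,0,0,0,0],[130,0,0,0,0],[130,0,0,0.3,0],[130,0,0,0.33,0],[130,0,0,0.33,0]]'
python3 -m jog '[[220,0,0,0,0],[231,0,0,0,0],[231,0,0,0,0],[231,0,0,0,0],[231,0,0,0,0]]'
python3 -m jog '[[231,0,-0.02,-0.3,0],[231,0,-0.06,-0.6,0],[231,0,-0.11,-0.88,0],[231,0,-0.2,-1.3,0],[231,0,-0.34,-1.73,0]]'
python3 - <<'E'
from h import *
go([.5415,.0308,.009],11.9)
E
```

```text
clock: 15.0
position: [0.5405, 0.0319, 0.0058]
ee_rot: [-3.125, -0.322, 0.003]
contact_force: [-0.8, -0.1, 0.5]
opening: 0.0416
clock: 15.5
position: [0.5416, 0.0318, 0.0071]
ee_rot: [3.125, 0.322, 0.001]
contact_force: [0.3, -0.5, 0.1]
opening: 0.009
clock: 16.0
position: [0.5392, 0.0421, 0.0599]
ee_rot: [-3.125, -0.322, 0.0]
contact_force: [-0.5, 0.9, -2.4]
opening: 0.0086
t 16.0 pos [0.5392 0.0421 0.0599] xang 11.77 F [-0.5  0.9 -2.4] open 0.0086
  rows shift [-0.    0.39  1.7 ] spin -0.02
```

```bash
python3 -m jog '[[231,0,-0.34,-0.82,0],[231,0,-0.8,-1.58,0],[231,0,-1.36,-2.26,0],[231,0,-2.0,-2.87,0],[231,0,-2.0,-2.87,0]]'
python3 -m jog '[[231,0,-0.35,-0.27,0],[231,0,-0.73,-0.5,0],[231,0,-1.1,-0.72,0],[231,0,-1.52,-0.91,0],[231,0,-1.52,-0.91,0]]'
python3 - <<'E'
from h import *
import cv2
b=imaging.camera("scene")
cv2.imwrite("pics/c6.png",cv2.resize(b[110:210,230:350,::-1],None,fx=5,fy=5,interpolation=cv2.INTER_CUBIC))
go([.5415,.0308,.009],11.9)
E
```

```text
clock: 16.5
position: [0.5288, 0.1023, 0.1494]
ee_rot: [3.124, 0.326, 0.011]
contact_force: [1.0, -3.3, 3.2]
opening: 0.0087
clock: 17.0
position: [0.5171, 0.1467, 0.1721]
ee_rot: [-3.124, -0.325, 0.002]
contact_force: [0.0, -0.1, -3.2]
opening: 0.0085
t 17.05 pos [0.5173 0.146  0.1718] xang 11.86 F [ 0.6  0.1 -3.2] open 0.0087
  rows shift [0.   3.93 5.42] spin -0.0
```

View pics/c6.png

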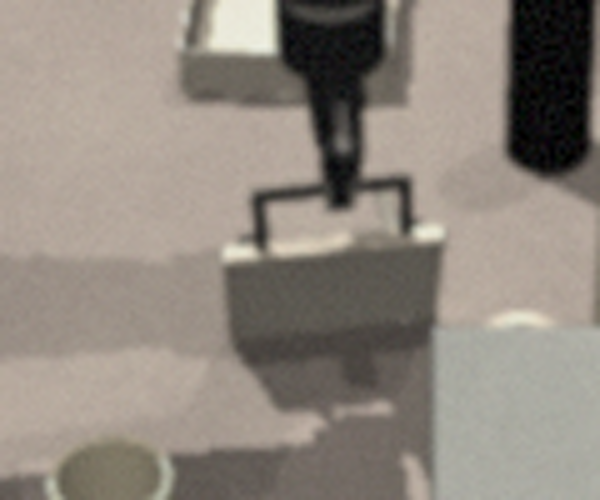

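The screen is rising cleanly on its bottom edge, with the handle held at crop (335,190). I'll continue the arc to 112°.

```bash
python3 -m jog '[[231,0,-0.6,-0.22,0],[231,0,-1.25,-0.38,0],[231,0,-1.9,-0.47,0],[231,0,-2.59,-0.5,0],[231,0,-2.59,-0.5,0]]'
python3 -m jog '[[231,0,-0.5,0.02,0],[231,0,-0.88,0.08,0],[231,0,-1.3,0.17,0],[231,0,-1.74,0.28,0],[231,0,-1.74,0.28,0]]'
python3 -m jog '[[231,0,-0.2,0.07,0],[231,0,-0.4,0.15,0],[231,0,-0.6,0.23,0],[231,0,-0.8,0.32,0],[231,0,-0.8,0.32,0]]'
python3 - <<'E'
from h import *
go([.5415,.0308,.009],11.9)
E
```

```text
clock: 17.55
position: [0.501, 0.2229, 0.1863]
ee_rot: [-3.124, -0.325, 0.003]
contact_force: [-0.7, 0.6, -4.2]
opening: 0.0089
clock: 18.05
position: [0.4919, 0.2744, 0.1807]
ee_rot: [-3.124, -0.324, -0.004]
contact_force: [-0.9, -0.8, 4.0]
opening: 0.0088
clock: 18.55
position: [0.4884, 0.2999, 0.179]
ee_rot: [-3.117, -0.323, -0.012]
contact_force: [-12.3, -0.0, 28.8]
opening: 0.0088
t 18.55 pos [0.4884 0.2999 0.179 ] xang 11.82 F [-12.3  -0.   28.8] open 0.0088
  rows shift [-0.15  9.18  5.61] spin -0.01
```

```bash
python3 -m jog '[[231,0,0.3,-0.25,0],[231,0,0.3,-0.3,0],[231,0,0.3,-0.3,0],[231,0,0.3,-0.3,0],[231,0,0.3,-0.3,0]]'
python3 - <<'E'
from h import *
import cv2
a=imaging.camera("top");b=imaging.camera("scene")
r=lambda im,x,y:cv2.resize(im[y:y+100,x:x+80,::-1],None,fx=5,fy=5,interpolation=cv2.INTER_CUBIC)
cv2.imwrite("pics/c7.png",np.hstack([r(a,240,160),r(b,255,95)]))
go([.5415,.0308,.009],11.9)
E
```

```text
clock: 19.05
position: [0.4881, 0.2871, 0.1782]
ee_rot: [3.125, 0.322, -0.001]
contact_force: [-2.9, -0.7, 4.3]
opening: 0.0087
t 19.15 pos [0.4882 0.2871 0.1782] xang 11.77 F [-3.7 -1.   4.8] open 0.0085
  rows shift [-0.    8.73  5.64] spin -0.02
```

View pics/c7.png

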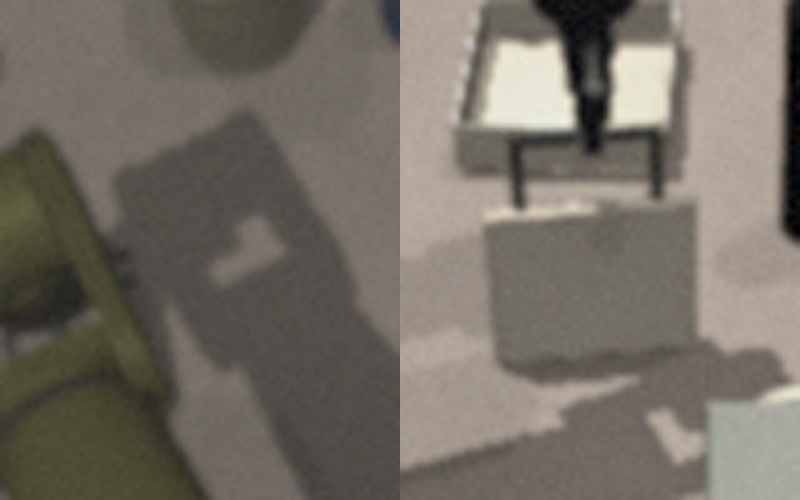

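```bash
cat >> h.py <<'E'
def pose(x,P): return (R.from_euler("z",x[2])*R.from_euler("x",-x[3])).apply(np.array(P)/1e3)+[x[0],x[1],x[4]]
E
python3 - <<'E'
from h import *
T=lambda x,y,ox,oy:((x+.5)/5-.5+ox,(y+.5)/5-.5+oy)
Q=[[-80,70,0],[80,70,0],[-80,-70,7],[80,-70,7],[-50,-120,24],[50,-120,24]]
ps=np.array([T(*c,255,95) for c in[(98,358),(297,345),(85,213),(297,203),(115,140),(258,132)]])
tcp=ctrl.read_state()["position"]
s=least_squares(lambda x:np.r_[(proj("scene",pose(x,Q))-ps).ravel(),(pose(x,[[0,-120,24]])[0]-tcp-[0,0,.017])/.002],[.5,.2,.2,1.7,.08])
print(s.x.round(4),np.degrees(s.x[3]),s.fun.round(1))
print(pose(s.x,[[0,70,14],[0,70,0],[0,-120,24]]+[[0,-35+100*np.cos(t),26+100*np.sin(t)] for t in(0,.6,.7,.8,.873)]).round(4))
E
```

```text
[0.4917 0.2601 0.1415 1.5828 0.0729] 90.6871898339105 [-0.4  0.   0.6  0.3 -0.3 -0.9  0.2 -1.3  0.8 -0.6 -0.6 -0.4 -0.  -0.9
 -1.3]
[[0.4899 0.2731 0.0028]
 [0.4918 0.2592 0.0029]
 [0.4881 0.2852 0.1926]
 [0.4882 0.285  0.0076]
 [0.4802 0.3411 0.0244]
 [0.479  0.3491 0.0304]
 [0.478  0.3564 0.0371]
 [0.4773 0.3613 0.0425]]
```

The fit puts the screen at only about 91°. The clamped bar didn't turn, so the bottom edge slid about 55 mm. I'll loosen to a cage (11–12 mm opening) and guide the handle back over the rear edge.

```bash
python3 -m jog '[[226,0,0,0,0],[222,0,0,0,0],[220,0,0,0,0],[220,0,0,0,0],[220,0,0,0,0]]'
python3 -m jog '[[220,0,-0.2,0.0,0],[220,0,-0.4,0.04,0],[220,0,-0.6,0.08,0],[220,0,-0.8,0.13,0],[220,0,-1.0,0.18,0]]'
python3 -m jog '[[220,0,-0.2,0.05,0],[220,0,-0.4,0.12,0],[220,0,-0.6,0.18,0],[220,0,-0.8,0.25,0],[220,0,-1.0,0.33,0]]'
python3 -m jog '[[220,0,-0.1,0.04,0],[220,0,-0.2,0.08,0],[220,0,-0.27,0.1,0],[220,0,-0.27,0.1,0],[220,0,-0.27,0.1,0]]'
python3 - <<'E'
from h import *
import cv2
b=imaging.camera("scene")
cv2.imwrite("pics/c8.png",cv2.resize(b[95:195,255:335,::-1],None,fx=5,fy=5,interpolation=cv2.INTER_CUBIC))
go([.5415,.0308,.009],11.9)
E
```

```text
clock: 19.65
position: [0.4882, 0.287, 0.1779]
ee_rot: [3.125, 0.322, -0.0]
contact_force: [0.0, -0.8, 0.4]
opening: 0.0118
clock: 20.15
position: [0.482, 0.3172, 0.1727]
ee_rot: [-3.125, -0.323, -0.0]
contact_force: [0.9, 0.4, 0.3]
opening: 0.012
clock: 20.65
position: [0.4758, 0.3463, 0.1627]
ee_rot: [-3.125, -0.322, 0.0]
contact_force: [0.9, 0.9, -0.1]
opening: 0.0117
clock: 21.15
position: [0.4744, 0.3535, 0.1599]
ee_rot: [3.125, 0.322, 0.0]
contact_force: [0.8, -1.9, 0.0]
opening: 0.0113
t 21.2 pos [0.4744 0.3535 0.1599] xang 11.76 F [ 0.8 -2.1 -0.1] open 0.0116
  rows shift [-0.   10.99  5.03] spin -0.02
```

View pics/c8.png

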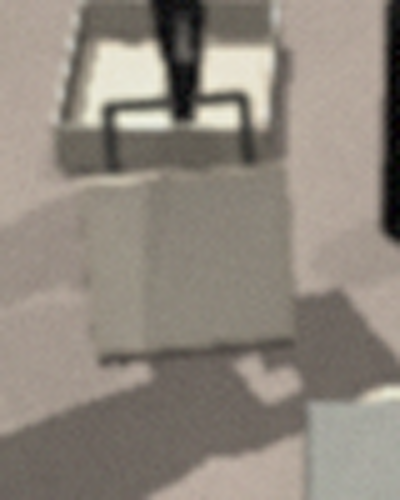

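The picture shows the screen leaning back with its handle at crop (180,100), and the contact force suggests the foot has touched down. I'll unload, open and lift straight off.

```bash
python3 -m jog '[[220,0,0.06,0,0],[220,0,0.06,0,0],[160,0,0.06,0,0],[120,0,0.06,0,0],[120,0,0.06,0,0]]'
python3 -m jog '[[120,0,0,-0.5,0],[120,0,0,-1.2,0],[120,0,0,-2.2,0],[120,0,0,-3.5,0],[120,0,0,-5,0]]'
python3 - <<'E'
from h import *
import cv2
b=imaging.camera("scene");a=imaging.camera("top")
r=lambda im,x,y:cv2.resize(im[y:y+100,x:x+80,::-1],None,fx=5,fy=5,interpolation=cv2.INTER_CUBIC)
cv2.imwrite("pics/c9.png",np.hstack([r(a,240,160),r(b,255,95)]))
go([.57,-.29,.40],3)
T=lambda x,y,ox,oy:((x+.5)/5-.5+ox,(y+.5)/5-.5+oy)
Q=[[-80,70,0],[80,70,0],[-80,-70,7],[80,-70,7],[-50,-120,24],[50,-120,24]]
ps=np.array([T(*c,255,95) for c in[(98,360),(297,345),(78,183),(290,170),(106,103),(245,97)]])
s=least_squares(lambda x:np.r_[(proj("scene",pose(x,Q))-ps).ravel(),(pose(x,[[0,-120,24]])[0]-[.4744,.3535,.177])/.003],[.5,.2,.2,1.7,.08])
print(s.x.round(4),np.degrees(s.x[3]),s.fun.round(1))
print(pose(s.x,[[0,70,14],[0,70,0],[0,-120,24]]+[[0,-35+100*np.cos(t),26+100*np.sin(t)] for t in(0,.6,.7,.8,.873)]).round(4))
E
```

```text
clock: 21.7
position: [0.4747, 0.3522, 0.1601]
ee_rot: [-3.125, -0.322, -0.0]
contact_force: [1.0, -0.1, 0.1]
opening: 0.0449
clock: 22.2
position: [0.4741, 0.3517, 0.3114]
ee_rot: [3.125, 0.322, -0.002]
contact_force: [0.2, -0.1, -0.5]
opening: 0.0452
t 22.3 pos [0.4773 0.3538 0.3205] xang 11.78 F [-0.6  0.5  0.2] open 0.0447
  rows shift [-1.32 21.62 -2.79] spin 1.1
[0.4866 0.2796 0.172  2.0057 0.0751] 114.91783743425995 [-0.9 -0.2  0.3 -0.4  0.1 -0.8 -0.4 -1.2  1.2  0.7 -0.3  0.1 -0.  -0.9
 -1.1]
[[ 0.4895  0.2631  0.0057]
 [ 0.4917  0.2506  0.0116]
 [ 0.4743  0.3509  0.1738]
 [ 0.4873  0.2759  0.0052]
 [ 0.4773  0.3336 -0.0027]
 [ 0.4756  0.3432 -0.0006]
 [ 0.474   0.3526  0.0025]
 [ 0.4728  0.3592  0.0054]]
```

View pics/c9.png

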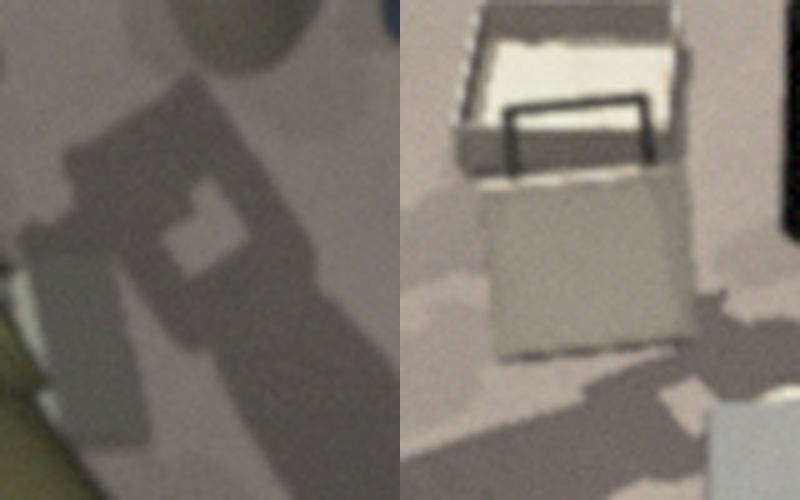

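That is 12 views, so I'm at the limit. The last one shows the screen standing released, leaning back (fit about 113–115°), with the handle on top. From here I'll measure in code, starting with the knob and T-pull blobs in the first two pictures.

```bash
cat > k.py <<'E'
from h import *
import cv2
def blob(n,im,c,rad,thr):
    g=cv2.cvtColor(im,cv2.COLOR_BGR2GRAY); x0,y0=c[0]-rad,c[1]-rad
    g=cv2.resize(g[y0:y0+2*rad,x0:x0+2*rad],None,fx=8,fy=8,interpolation=cv2.INTER_CUBIC)
    m=(g<thr).astype(np.uint8); k,l,st,ce=cv2.connectedComponentsWithStats(m)
    i=l[8*rad,8*rad] or 1+np.argmax(st[1:,4]); p=np.argwhere(l==i)[:,::-1]
    return (p.mean(0)+.5)/8-.5+[x0,y0], st[i,4]/64, (p+.5)/8-.5+[x0,y0], int(g.min())
th=np.radians(35)
def axes(yaw):
    Z=R.from_euler("z",yaw).apply([-np.sin(th),0,np.cos(th)]); Y=R.from_euler("z",yaw).apply([0,1,0]); return np.cross(Y,Z),Y,Z
def cyl(p,yaw):
    X,Y,Z=axes(yaw); a=np.linspace(0,2*np.pi,60); return np.vstack([p+.021*(np.outer(np.cos(a),X)+np.outer(np.sin(a),Y))+h*Z for h in(-.0135,.0135)])
def sil(n,p,yaw):
    h=cv2.convexHull(proj(n,cyl(p,yaw)).astype(np.float32)); m=cv2.moments(h); return np.array([m["m10"],m["m01"]])/m["m00"],m["m00"]
def knobfit(bt,bs,yaw=.04): return least_squares(lambda p:np.r_[sil("top",p,yaw)[0]-bt,sil("scene",p,yaw)[0]-bs],[.58,-.28,.1],diff_step=1e-3)
E
python3 - <<'E'
from k import *
a=cv2.imread("pics/top0.png");b=cv2.imread("pics/scene0.png")
for thr in(40,55,70):
    kt=blob("top",a,(410,196),10,thr);ks=blob("scene",b,(306,262),10,thr)
    s=knobfit(kt[0],ks[0]); print(thr,kt[0].round(1),kt[1],ks[0].round(1),ks[1],kt[3],ks[3],s.x.round(4),s.fun.round(1),"model areas",sil("top",s.x,.04)[1],sil("scene",s.x,.04)[1])
    tt=blob("top",a,(379,200),13,thr); w,v=np.linalg.eigh(np.cov(tt[2].T)); 
    d=v[:,1]; P=[least_squares(lambda x:(proj("top",[x[0],x[1],.11])-q).ravel(),[.57,-.17]).x for q in(tt[0]-6*d,tt[0]+6*d)]
    e=P[1]-P[0]; print("  T",tt[0].round(1),tt[1],"yaw deg",np.degrees(np.arctan(-e[0]/e[1])))
# hood front bottom edge & base front corners: rows of strongest gradient
g=cv2.GaussianBlur(cv2.cvtColor(a,cv2.COLOR_BGR2GRAY),(0,0),1).astype(float)
for c in range(365,432,8): print(c,"hood-edge col: ",[ (r,int(g[r,c])) for r in range(174,187,2)],"base front",[(r,int(g[r,c])) for r in range(212,228,2)])
E
```

```text
40 [410.5 197.2] 0.5 [306.  261.5] 112.328125 38 1 [ 0.5775 -0.2834  0.0957] [-0.3 -0.7 -0.6  0.2] model areas 129.17759287264198 197.03307233308442Traceback (most recent call last):
  File "<stdin>", line 6, in <module>
  File "k.py", line 7, in blob
    i=l[8*rad,8*rad] or 1+np.argmax(st[1:,4]); p=np.argwhere(l==i)[:,::-1]
                          ~~~~~~~~~^^^^^^^^^^
    return _wrapfunc(a, 'argmax', axis=axis, out=out, **kwds)
    return bound(*args, **kwds)
ValueError: attempt to get argmax of an empty sequence
```

```bash
python3 - <<'E'
from k import *
a=cv2.imread("pics/top0.png");b=cv2.imread("pics/scene0.png")
for t1,t2 in((75,45),(90,70),(100,90)):
    kt=blob("top",a,(410,196),10,t1);ks=blob("scene",b,(306,262),11,t2)
    s=knobfit(kt[0],ks[0]); print(t1,t2,kt[0].round(1),kt[1],ks[0].round(1),ks[1],s.x.round(4),s.fun.round(1))
    tt=blob("top",a,(379,200),13,t1); w,v=np.linalg.eigh(np.cov(tt[2].T)); 
    d=v[:,1]; P=[least_squares(lambda x:(proj("top",[x[0],x[1],.11])-q).ravel(),[.57,-.17]).x for q in(tt[0]-6*d,tt[0]+6*d)]
    e=P[1]-P[0]; print("  T",tt[0].round(1),tt[1],"yaw deg",np.degrees(np.arctan(-e[0]/e[1])))
g=cv2.GaussianBlur(cv2.cvtColor(a,cv2.COLOR_BGR2GRAY),(0,0),.7).astype(float)
print("hood cols:",[(c,g[170:188,c].round().astype(int).tolist()) for c in(370,400,425)]) 
E
```

```text
75 45 [410.1 195.7] 82.03125 [306.  261.5] 117.140625 [ 0.5797 -0.2832  0.0965] [ 0.1  0.2  0.1 -0. ]
  T [378.3 199.9] 70.859375 yaw deg 3.066260516360855
90 70 [410.1 195.7] 97.96875 [306.1 261.6] 140.0625 [ 0.5799 -0.2831  0.0959] [ 0.   0.1  0.1 -0. ]
  T [378.4 199.8] 94.078125 yaw deg 2.8689380003469287
100 90 [410.1 195.7] 109.765625 [306.2 261.9] 164.859375 [ 0.5802 -0.2832  0.0946] [ 0.   0.1  0.1 -0. ]
  T [378.4 199.7] 111.046875 yaw deg 2.662354151976811
hood cols: [(370, [119, 119, 119, 119, 117, 117, 118, 116, 109, 97, 81, 68, 65, 73, 90, 109, 121, 125]), (400, [118, 117, 117, 117, 116, 110, 98, 81, 68, 64, 69, 84, 103, 117, 124, 126, 126, 127]), (425, [119, 117, 113, 106, 93, 76, 64, 61, 68, 83, 97, 104, 106, 106, 107, 107, 107, 107])]
```

```bash
python3 - <<'E'
from k import *
for p,z in(((410,181),.208),((410,174.5),.283),((410,181),.22)):
    print(z,least_squares(lambda x:(proj("top",[x[0],x[1],z])-p).ravel(),[.6,-.2]).x)
go([.50,-.26,.36],3)
E
```

```text
0.208 [ 0.60836079 -0.2663052 ]
0.283 [ 0.61189587 -0.25428828]
0.22 [ 0.60536582 -0.2641396 ]
t 22.3 pos [0.4773 0.3538 0.3205] xang 11.78 F [-0.6  0.5  0.2] open 0.0447
  rows shift [-3.42 20.17 -1.48] spin 1.1
```

```bash
python3 -m jog '[[0,0,0,-1.4,0.0],[0,-0.27,1.6,-1.4,0.5],[0,-0.54,3.2,-1.4,1.1],[0,-0.8,4.8,-1.4,1.1],[0,-0.8,4.8,-1.4,1.1]]'
python3 - <<'E'
from h import *
go([.50,-.26,.36],3)
E
```

```text
clock: 22.8
position: [0.481, 0.202, 0.3534]
ee_rot: [3.14, 0.073, 0.004]
contact_force: [-1.1, 1.0, -0.7]
opening: 0.0851
t 22.8 pos [0.481  0.202  0.3534] xang 2.65 F [-1.1  1.  -0.7] open 0.0851
  rows shift [-0.08 15.41 -0.21] spin -0.04
```

```bash
python3 -m jog '[[0,0,1.6,0,0],[0,0,3.2,0,0],[0,0,4.8,0,0],[0,0,6.4,0,0],[0,0,8,0,0]]'
python3 -m jog '[[0,0,1.6,0,0],[0,0,3.2,0,0],[0,0,4.8,0,0],[0,0,6.4,0,0],[0,0,7.3,0,0]]'
python3 -m jog '[[0,0,0,0.5,0],[0,0,0,2,0],[0,0,0,3.6,0],[0,0,0,4.6,0],[0,0,0,4.6,0]]'
python3 - <<'E'
from h import *
go([.563,-.284,.19],3)
E
```

```text
clock: 23.3
position: [0.493, -0.0348, 0.3529]
ee_rot: [-3.14, -0.083, -0.003]
contact_force: [1.2, -0.6, 0.5]
opening: 0.0851
clock: 23.8
position: [0.5044, -0.255, 0.3523]
ee_rot: [3.14, 0.078, 0.001]
contact_force: [-0.1, 1.0, -0.3]
opening: 0.0854
clock: 24.3
position: [0.5017, -0.249, 0.2075]
ee_rot: [-3.134, -0.083, 0.014]
contact_force: [-0.7, 0.2, -0.5]
opening: 0.0854
t 24.3 pos [ 0.5017 -0.249   0.2075] xang 3.05 F [-0.7  0.2 -0.5] open 0.0854
  rows shift [1.98 1.28 0.56] spin 0.01
```

```bash
python3 -m jog '[[0,0.5,0.5,0,0],[0,1,1.0,0.5,0],[0,1.2,1.2,1.2,0],[0,1.2,1.2,2,0],[0,1.2,1.2,2,0]]'
python3 -m jog '[[0,0,0,0.5,0],[0,0,0,1,0],[0,0,0,1,0],[0,0,0,1,0],[0,0,0,1,0]]'
python3 - <<'E'
from h import *
go([.563,-.284,.08],3)
E
```

```text
clock: 24.8
position: [0.5417, -0.2849, 0.1523]
ee_rot: [-3.138, -0.083, 0.005]
contact_force: [-1.4, 0.2, -1.0]
opening: 0.0856
clock: 25.3
position: [0.5427, -0.2866, 0.1248]
ee_rot: [3.14, 0.081, 0.002]
contact_force: [0.1, 0.4, -0.4]
opening: 0.0855
t 25.3 pos [ 0.5427 -0.2866  0.1248] xang 2.97 F [ 0.1  0.4 -0.4] open 0.0855
  rows shift [ 0.68 -0.05  1.49] spin -0.0
```

```bash
python3 -m jog '[[0,0,-0.05,0.8,0],[0,0,-0.05,1.45,0],[0,0.35,-0.05,1.45,0],[0,0.68,-0.05,1.45,0],[0,0.68,-0.05,1.45,0]]'
python3 -m jog '[[100,0,0,0,0],[120,0,0,0,0],[120,0,0,0,0],[120,0,0,0,0],[120,0,0,0,0]]'
python3 - <<'E'
from h import *
go([.563,-.284,.08],3)
E
```

```text
clock: 25.8
position: [0.5652, -0.2845, 0.0826]
ee_rot: [3.138, 0.083, 0.005]
contact_force: [-0.3, -0.5, 0.1]
opening: 0.0855
clock: 26.3
position: [0.5626, -0.2841, 0.0808]
ee_rot: [3.14, 0.081, 0.001]
contact_force: [0.1, -0.6, 2.2]
opening: 0.0451
t 26.3 pos [ 0.5626 -0.2841  0.0808] xang 2.96 F [ 0.1 -0.6  2.2] open 0.0451
  rows shift [ 0.01 -0.    0.03] spin -0.0
```

```bash
python3 -m jog '[[145,0,0,0,0],[145,0,0,0,0],[145,0,0,0,0],[145,0,0,0,0],[145,0,0,0,0]]'
```

```text
clock: 26.8
position: [0.5628, -0.286, 0.0818]
ee_rot: [3.136, 0.081, 0.002]
contact_force: [-1.5, -5.3, 3.0]
opening: 0.0383
```

```bash
python3 -m jog '[[145,0,0.1,0,0],[255,0,0.1,0,0],[255,0,0.1,0,0],[255,0,0.1,0,0],[255,0,0.1,0,0]]'
python3 -m jog '[[255,-0.05,0,-0.07,0],[255,-0.1,0,-0.14,0],[255,-0.15,0,-0.21,0],[255,-0.2,0,-0.28,0],[255,-0.2,0,-0.28,0]]'
```

```text
clock: 27.3
position: [0.5628, -0.2861, 0.0817]
ee_rot: [-3.139, -0.082, 0.0]
contact_force: [-2.8, 3.8, 7.2]
opening: 0.0382
clock: 27.8
position: [0.5576, -0.2865, 0.0891]
ee_rot: [-3.14, -0.081, -0.004]
contact_force: [4.8, 2.8, 1.0]
opening: 0.0379
```

```bash
python3 -m jog '[[255,-0.08,0,-0.11,0],[255,-0.16,0,-0.23,0],[255,-0.24,0,-0.34,0],[255,-0.32,0,-0.46,0],[255,-0.34,0,-0.5,0]]'
python3 - <<'E'
from h import *
from k import *
go([.563,-.284,.08],3)
E
```

```text
clock: 28.3
position: [0.5483, -0.287, 0.1025]
ee_rot: [-3.14, -0.081, -0.009]
contact_force: [17.8, 0.7, -14.2]
opening: 0.0382
t 28.3 pos [ 0.5483 -0.287   0.1025] xang 2.94 F [ 17.8   0.7 -14.2] open 0.0382
  rows shift [ 0.49 -0.07  0.75] spin -0.01
```

```bash
python3 -m jog '[[255,0.04,0,0.06,0],[255,0.04,0,0.06,0],[100,0.04,0,0.06,0],[40,0.04,0,0.06,0],[40,0.04,0,0.06,0]]'
python3 -m jog '[[40,0,0,0,0],[40,0,0,0,0],[40,0,0,0,0],[40,0,0,0,0],[40,0,0,0,0]]'
python3 -m jog '[[40,-1,0,0,0],[40,-2,0,0,0],[40,-2,0,0,0],[40,-2,0,0,0],[40,-2,0,0,0]]'
python3 - <<'E'
from k import *
go([.563,-.284,.08],3)
b=imaging.camera("scene")[...,::-1].copy(); a=imaging.camera("top")[...,::-1].copy()
cv2.imwrite("pics/s5.png",b);cv2.imwrite("pics/t5.png",a)
g=cv2.cvtColor(b,cv2.COLOR_BGR2GRAY); p0=np.array([.580,-.283,.097]); Z=axes(.05)[2]
for d in(0,.025): print("pred scene",d,sil("scene",p0+d*Z,.05)[0].round(1))
b0=cv2.imread("pics/scene0.png")
print("was",blob("s",b0,(306,262),11,70)[0].round(1))
for c in((306,262),(303,254),(300,252)): r=blob("s",b,c,12,70);print("now",r[0].round(1),r[1])
E
```

```text
clock: 28.8
position: [0.5469, -0.2878, 0.1015]
ee_rot: [-3.14, -0.081, 0.002]
contact_force: [-0.0, -0.3, 0.4]
opening: 0.0722
clock: 29.3
position: [0.5477, -0.2876, 0.102]
ee_rot: [3.141, 0.082, -0.0]
contact_force: [0.1, -0.2, 0.3]
opening: 0.0721
clock: 29.8
position: [0.4886, -0.2909, 0.1025]
ee_rot: [3.14, 0.082, 0.002]
contact_force: [-0.5, 0.2, 0.7]
opening: 0.0717
t 29.8 pos [ 0.4886 -0.2909  0.1025] xang 2.99 F [-0.5  0.2  0.7] open 0.0717
  rows shift [ 2.49 -0.1   0.75] spin -0.0
pred scene 0 [306.2 261.3]
pred scene 0.025 [301.2 257.1]
was [306.1 261.6]
now [300.8 257.1] 132.3125
now [300.8 257.1] 132.109375
now [300.8 257.1] 132.40625
```

The released knob appears at (300.8,257.1), against a prediction of (301.2,257.1) for fully out, so it has stayed out. Now I'll regrip and push it home.

```bash
python3 -m jog '[[40,1,0,0,0],[40,2,0,0,0],[40,2,0,0,0],[140,2,0,0,0],[255,2,0,0,0]]'
python3 -m jog '[[255,0,0,0,0],[255,0,0,0,0],[255,0,0,0,0],[255,0.06,0,0.09,0],[255,0.12,0,0.17,0]]'
python3 -m jog '[[255,0.08,0,0.11,0],[255,0.16,0,0.23,0],[255,0.24,0,0.34,0],[255,0.32,0,0.46,0],[255,0.38,0,0.55,0]]'
python3 -m jog '[[255,0.02,0,0.03,0],[255,0.02,0,0.03,0],[255,0.02,0,0.03,0],[255,0.02,0,0.03,0],[255,0.02,0,0.03,0]]'
```

```text
clock: 30.4
position: [0.5472, -0.2873, 0.1016]
ee_rot: [-3.14, -0.082, 0.001]
contact_force: [1.4, -0.3, 0.2]
opening: 0.044
clock: 30.9
position: [0.5507, -0.2868, 0.0972]
ee_rot: [-3.139, -0.081, 0.002]
contact_force: [-3.1, 5.8, 3.8]
opening: 0.0379
clock: 31.4
position: [0.5617, -0.2863, 0.0814]
ee_rot: [-3.139, -0.083, 0.007]
contact_force: [-16.4, 9.1, 23.8]
opening: 0.0376
clock: 31.9
position: [0.5617, -0.2863, 0.0815]
ee_rot: [-3.139, -0.082, 0.008]
contact_force: [-12.0, 7.9, 16.3]
opening: 0.0374
```

```bash
python3 -m jog '[[255,-0.03,0,-0.04,0],[150,-0.03,0,-0.04,0],[40,-0.03,0,-0.04,0],[40,-0.03,0,-0.04,0],[40,-0.03,0,-0.04,0]]'
python3 -m jog '[[40,-0.8,0,0,0],[40,-2,0,0,0],[40,-2.4,0,-1,0],[40,-2.4,0,-2.5,0],[40,-2.4,0,-4,0]]'
python3 -m jog '[[40,0,0,0,0],[40,0,0,0,0],[40,0,0,0,0],[40,0,0,0,0],[40,0,0,0,0]]'
python3 - <<'E'
from k import *
go([.563,-.284,.08],3)
b=imaging.camera("scene")[...,::-1].copy(); a=imaging.camera("top")[...,::-1].copy()
cv2.imwrite("pics/s6.png",b);cv2.imwrite("pics/t6.png",a)
b0=cv2.imread("pics/scene0.png");a0=cv2.imread("pics/top0.png")
for n,i0,i1,c,r,t in(("knob scene",b0,b,(306,262),11,70),("knob top",a0,a,(410,196),10,90),("T scene",b0,b,(304,229),10,70),("T top",a0,a,(379,200),13,90)):
    print(n,[blob("",i,c,r,t)[0].round(1).tolist() for i in(i0,i1)])
# screen: match the standing view (before pull) with now
s=cv2.imread("pics/s5.png"); print("screen patch diff s5->now",np.abs(s[95:170,255:330].astype(int)-b[95:170,255:330]).mean())
# handle dark pixels now vs predicted standing pose
for th in(112,115):
    x=[.4866,.2796,.19,np.radians(th),.072]; print(th,proj("scene",pose(x,[[-50,-120,24],[50,-120,24],[-80,70,0],[80,70,0]])).round(1).tolist())
g=cv2.cvtColor(b,cv2.COLOR_BGR2GRAY)
for c in(280,292,302): print(c,[(r,int(g[r,c])) for r in range(110,122)], "bottom",[(r,int(g[r,c])) for r in range(158,172,1)])
E
```

```text
clock: 32.4
position: [0.5625, -0.2875, 0.0806]
ee_rot: [3.139, 0.081, 0.0]
contact_force: [-0.3, 0.1, -0.1]
opening: 0.0717
clock: 32.9
position: [0.4894, -0.2907, 0.201]
ee_rot: [-3.14, -0.08, 0.003]
contact_force: [0.5, -1.4, 0.1]
opening: 0.0721
clock: 33.4
position: [0.4898, -0.2901, 0.1988]
ee_rot: [-3.139, -0.082, 0.004]
contact_force: [1.2, -0.8, -0.1]
opening: 0.0723
t 33.4 pos [ 0.4898 -0.2901  0.1988] xang 2.98 F [ 1.2 -0.8 -0.1] open 0.0723
  rows shift [ 2.46 -0.07  3.95] spin -0.0
knob scene [[306.1, 261.6], [305.9, 261.7]]
knob top [[410.1, 195.7], [412.6, 196.9]]
T scene [[304.3, 229.6], [304.3, 229.6]]
T top [[378.4, 199.8], [378.4, 199.8]]
screen patch diff s5->now 17.950814814814816
112 [[276.8, 116.8], [303.0, 114.7], [273.5, 167.0], [314.3, 163.3]]
115 [[276.7, 116.8], [302.9, 114.7], [273.5, 167.3], [314.4, 163.6]]
280 [(110, 233), (111, 233), (112, 235), (113, 232), (114, 222), (115, 170), (116, 102), (117, 123), (118, 197), (119, 231), (120, 201), (121, 130)] bottom [(158, 88), (159, 91), (160, 87), (161, 78), (162, 79), (163, 76), (164, 74), (165, 68), (166, 66), (167, 57), (168, 55), (169, 53), (170, 55), (171, 48)]
292 [(110, 231), (111, 232), (112, 229), (113, 211), (114, 156), (115, 99), (116, 129), (117, 198), (118, 234), (119, 233), (120, 203), (121, 129)] bottom [(158, 53), (159, 53), (160, 48), (161, 49), (162, 46), (163, 44), (164, 46), (165, 41), (166, 38), (167, 43), (168, 55), (169, 101), (170, 142), (171, 169)]
302 [(110, 231), (111, 230), (112, 220), (113, 170), (114, 100), (115, 99), (116, 157), (117, 191), (118, 199), (119, 195), (120, 163), (121, 115)] bottom [(158, 151), (159, 152), (160, 150), (161, 147), (162, 138), (163, 113), (164, 102), (165, 140), (166, 166), (167, 173), (168, 173), (169, 174), (170, 174), (171, 173)]
```

```bash
python3 -c "
from cell import ctrl
print(ctrl.close_job())"
```

```text
the job is handed in; nothing more can be done
None
```

The screen is standing on its open kickstand with the handle on top. The lamp knob was pulled out, stayed out when released, and was pushed home again. I handed the job in at about 33.5 s; no verdict was reported.

**Problems on the way**
- **Kickstand:** my first try gripped the foot bar too hard and lifted the whole screen, sliding it about 45 mm. A light grip then opened the kickstand to its stop; the fit gave 0.94 rad, against a stop of 0.873.
- **Standing the screen:** the gripped handle bar did not turn, so the bottom edge slid about 55 mm. I loosened the fingers and guided the screen back onto its foot.

**Last checks**
- **Screen:** the last picture I viewed showed it standing and released. The pose fit made during standing gave a tilt of about 115° (112° nominal, 103–120° allowed). It ended about 11 cm from where it lay. In the final image the handle sat within about 1 px of where that fit puts it.
- **Knob out:** it was seen within 0.5 px of the prediction for fully out, and was let go for over a second.
- **Knob home:** the push ended against the stop at the starting position. The scene camera shows it within 0.2 px of its first position.
- **T-shaped pull:** unchanged to within 0.1 px in both cameras.

**What disagreed or was not checked**
- The top camera's last knob reading is off by about 2.8 px. I put this down to the arm or its shadow and did not confirm it.
- The knob stood at about 97 mm, where I read the description as 111 mm. I went by the measurement, and the grip held.
- I did not re-measure the other items on the desk. No contact with them showed in the forces.

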